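# Test the band saw's latching stop button

## Task

Test the band saw's stop button on the control box: press the winged mushroom button in until it latches, then push one of its wings round clockwise (seen from above) until the button springs back out, and let go so that it turns back to rest. Nothing needs gripping: do not press the small round start button beside it, and leave everything else on the bench where it is.

Things in the scene. Friction and masses are not known exactly. Their poses are not given: they have to be found in the camera images.
- station: grey control box fixed to the bench, 130 mm (its x) by 220 mm (its y), 60 mm high; origin at the centre of its underside, z up. The stop button's axis is vertical, at x 0, y +35 mm in this frame; the small start button stands at x -15, y -72 mm, its top 77 mm above the bench
- stop_top (a point): centre of the flat top of the black mushroom head, 104 mm above the bench when out; axes turn with the head, parallel to the box's at rest. Head 50 mm in diameter, 22 mm high. Two wings stick out along its +y and -y to 50 mm from the axis, 12 mm thick, 14 mm high, top face 6 mm below this point; under them 24 mm of free height over the box when out, 16 mm when latched in
- wing_left (a point): middle of the height and thickness of the wing that points to the box's +y at rest, 40 mm from the button's axis, 13 mm below stop_top; turns and sinks with the head. Clockwise it moves towards the box's +x
- wing_right (a point): the same point on the opposite wing (box's -y at rest). Clockwise it moves towards the box's -x
- stop_press (a joint): how far the button is pressed in, m: 0 out, stop at 0.010. It needs up to about 8 N and clicks into its latch at a little over 0.008, then rests at 0.008 when let go
- stop_twist (a joint): how far the head is twisted clockwise seen from above, rad: 0 at rest, stop at 1.0. A spring of about 0.05 N m at rest, 0.1 at 0.5 rad, turns it back. With the button latched, twisting to about 0.5 frees the latch and the button springs out 8 mm
- start_button (a joint): how far the small start button (24 mm in diameter, in a 40 mm steel collar) is pressed, m: 0 out, 0.005 fully in; must not be pressed
- nut_mid (a point): centre of a loose square steel nut, 36 mm square, 18 mm high, lying on top of the box beyond the start button; leave it
- tube_mid (a point): centre of a loose upright piece of steel tube, 42 mm in diameter, 60 mm high, on the bench close to the box's +x side; leave it
- angle_mid (a point): loose angle-iron offcut, 40 by 90 mm, 40 mm high, on the bench close to the box's -x side; point 12 mm above its underside; leave it
- wrench_mid (a point): loose wrench, 190 mm long, lying on the bench; leave it
- tape_mid (a point): loose tape measure, 70 by 35 mm, 65 mm high; leave it
- oil_mid (a point): loose white bottle, 56 mm in diameter, 130 mm high; leave it
- tin_mid (a point): loose open steel tin, 76 mm in diameter, 85 mm high; leave it

How it is judged:
By the outcome, as a careful person would: the job done as asked, in the order asked, and still so for the second after the job is handed in, with the robot touching nothing.
It also fails if it takes over 42 s, if anything falls off the work surface, if the arm or the gripper's body presses on something with over 40 N, if the wrist force passes 120 N, or if a joint passes its speed limit or range.

## Robot

A 6-joint arm with a two-finger parallel gripper is mounted at the origin on the work surface. World frame = base frame: x ahead of the robot, y to its left, z up, the work surface at z = 0. Lengths are in m, angles in rad, forces in N, time in s.
With the tool pointing down it reaches from about 0.3 to 0.875 m from the base axis. Payload 6.4 kg.
Tool frame: the origin (TCP) lies midway between the tips of the shut fingers; the grasp point (between the pads) lies 19 mm behind it; z points along the fingers, y is the direction in which the jaws open and shut (so a half turn about z gives the same grasp; the last joint's range is limited). The gripper opens to 85 mm and grips with 20 to 120 N. Pads are 22 mm wide; open, the fingers measure 114 mm over their backs; the gripper's body (76 mm by 85 mm) begins 54 mm behind the grasp point. The pads swing forward as they close: fully open they stand 13 mm farther back than shut.
Start: joints at [-1.41, 0.181, 1.607, -0, 1.354, -0.206], TCP at [0.206, -0.537, 0.231] pointing down, gripper open.
Joint ranges: [-2.99, 2.99], [-0.89, 2.07], [0.3, 2.58], [-1.14, 4.28], [0, 2.63], [-3.12, 3.12]. Speed limits (rad/s): [2.57, 2.57, 3.01, 3.14, 3.14, 3.14].

## Interface

Orientations are given as a unit quaternion [w, x, y, z].
In Python, from bench import ctrl gives the robot as it stands. The module is installed in compiled form; this text tells all that it offers.
- The arm moves only by the tool arm_command, never from a script. Its argument "plan" is one flat list of numbers, 4 for each row, row after row: the shift along the tool's x, y, z in mm, then the turn about the tool's z in rad. A call has 1 to 20 rows; each row shifts and turns the commanded pose from where the row before left it, along the tool's axes as they then stand; what a row does not reach is not made up. A row lasts 1/10 s, in which the tool goes at most 50 mm and 8.59 degrees, less where a joint would pass 70% of its speed; a pose out of reach is approached as far as the arm can. A call is refused whole if a number of a shift passes 50 or a number of a turn 0.15, either way. A call with a gripper value outside its range is refused whole. "grip" is the opening, from 0 (shut) to 1 (fully open), set as the call begins (left out, the last holds). The fingers move at their own pace and stop on an object; the grip force is fixed at half the most. Time passes only in rows, so rows that do not move let the fingers close. It gives the time, the measured TCP pose, the force and the opening at its end, in the units of the state.
- ctrl.get_obs(): the state, without advancing time (a new reading comes with each control period).
- ctrl.camera(name): name is "scene" or "top" or "wrist"; returns a dict with "color" (400x640x3 uint8, red, green, blue), "camera_matrix" (3x3 intrinsics, pixels), "eye" and "attitude" of the camera in the world; the wrist camera has in their place "T_tool_cam" (4x4, takes a point from camera to tool coordinates, whose origin is the TCP and whose axes are the flange's). Camera axes: x right, y up, looking along -z (the intrinsics and any distortion apply to the point x, -y, -z); pixel columns grow to the right and rows downward; lengths in m; the calibration is good to about 2 mm. A picture is of the moment at which its call begins: read the wrist's pose just before it. There is no depth.
- ctrl.hand_in(): hands the job in, once; it reports no verdict.
The state is a dict: "time_s": time; "q": joint angles; "dq": joint speeds; "joint_efforts": joint torques, N m; "eef_pos": TCP position; "eef_rot": TCP orientation; "wrist_force": force on the tool from outside, world axes, zero at the start; "torque": the same for the moment, N m; "opening": opening from 0.0 (shut) to 1.0 (fully open).
Only numpy, scipy, OpenCV 4.12 (cv2) and the standard library are available. Lean on these libraries where they do the work, as an engineer would, in place of code of your own. Each camera call takes 0.05 s, during which the arm holds its last target. There are 200 camera calls.

## Working session

There is one attempt and no reset: what is moved stays moved. The work goes in short steps, Python scripts to look and compute and a tool call to move; the robot and the scene stay as the last step left them, time stands still between calls to the robot, and variables do not carry over. Pictures are saved under pics/ and viewed, about 8 in all and at most 12, crops included, and the job is handed in when it is done.

Besides the shell and the picture viewer there is one more tool, called by a JSON object that holds its "name" and its "arguments", one argument or row to a line. arm_command: Moves the arm, as the interface text tells. Its arguments: {"type":"object","properties":{"plan":{"type":"array","items":{"type":"number"}},"grip":{"type":"number"}},"required":["plan"]}

```bash
mkdir -p pics; cat > h.py <<'E'
import numpy as np, cv2
from bench import ctrl
from scipy.spatial.transform import Rotation as R
def shot(n,f):
    c=ctrl.camera(n); cv2.imwrite('pics/'+f,c['color'][:,:,::-1]); return c
E
python3 - <<'E'
from h import *
o=ctrl.get_obs(); print(o)
for n in('top','scene'):
    c=shot(n,n+'.png'); print({k:v for k,v in c.items() if k!='color'})
E
```

```text
{'time_s': 0.0, 'q': array([-1.41033743e+00,  1.81550396e-01,  1.60803652e+00,  2.46140468e-07,
        1.35377675e+00, -2.06329762e-01]), 'dq': array([ 1.22026235e-03,  1.13959181e-04, -1.93594163e-03,  2.29429485e-05,
       -4.97552198e-04,  8.26519332e-04]), 'joint_efforts': array([-9.51723741e-04, -4.44870186e+01, -3.51336551e+01, -3.81263417e-04,
        9.23115673e-03,  1.00215533e-05]), 'eef_pos': array([ 0.2061152 , -0.53618781,  0.23036511]), 'eef_rot': array([-8.85269012e-04,  9.83229961e-01,  1.82367926e-01,  2.04277811e-05]), 'wrist_force': array([ 0.39670432, -0.36156983, -0.04221202]), 'torque': array([ 0.01566591, -0.00691547, -0.00503303]), 'opening': 1.0002511748532181}
{'camera_matrix': array([[453.14309016,   0.        , 318.95995491],
       [  0.        , 453.14309016, 195.18901916],
       [  0.        ,   0.        ,   1.        ]]), 'eye': array([ 0.27087089, -0.02225683,  1.54336134]), 'attitude': array([ 0.70569451,  0.07582076, -0.07183663, -0.70077526])}
{'camera_matrix': array([[486.85495216,   0.        , 318.15003322],
       [  0.        , 486.85495216, 194.3919954 ],
       [  0.        ,   0.        ,   1.        ]]), 'eye': array([1.11798668, 0.41472739, 1.15860604]), 'attitude': array([0.42634725, 0.12208583, 0.25589316, 0.85897716])}
```

View pics/top.png

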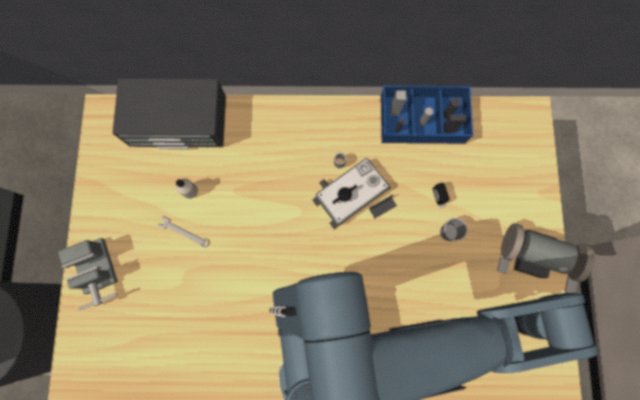

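View pics/scene.png

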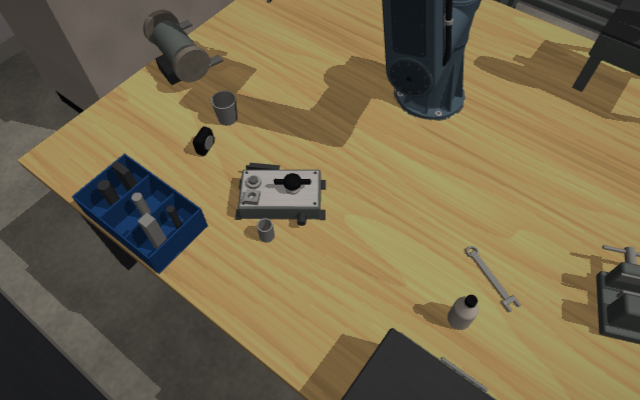

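```bash
python3 - <<'E'
from h import *
a=cv2.imread('pics/top.png')[140:240,300:410]; b=cv2.imread('pics/scene.png')[150:250,225:335]
z=lambda i:cv2.resize(i,(660,600),interpolation=cv2.INTER_CUBIC)
cv2.imwrite('pics/c.png',cv2.resize(np.vstack([z(a)[:],]),(660,600)))
cv2.imwrite('pics/d.png',z(b))
E
```

```text
(no output)
```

View pics/c.png

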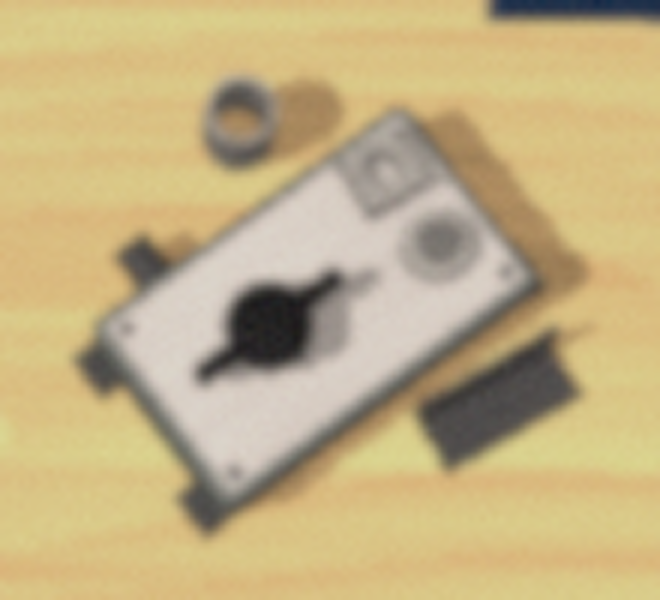

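View pics/d.png

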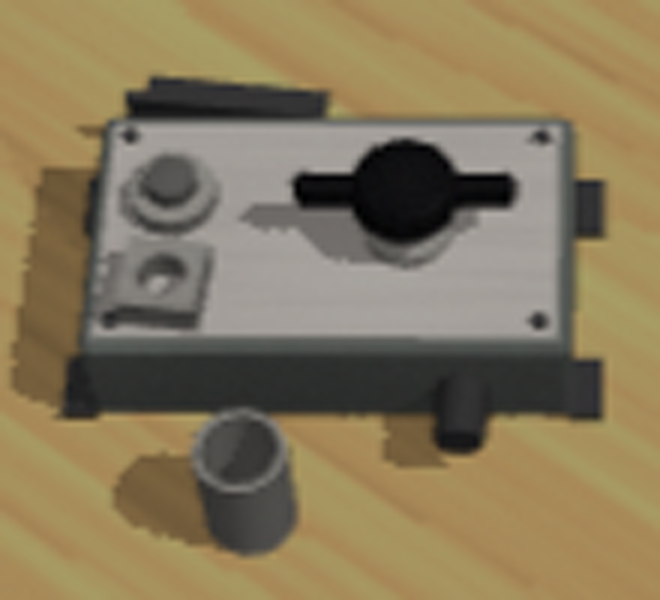

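```bash
python3 - <<'E'
from h import *
from scipy.optimize import least_squares
C={'top':(np.array([[453.143,0,318.96],[0,453.143,195.189],[0,0,1]]),[.27087089,-.02225683,1.54336134],[.70569451,.07582076,-.07183663,-.70077526],(300,140)),
'scene':(np.array([[486.855,0,318.15],[0,486.855,194.392],[0,0,1]]),[1.11798668,.41472739,1.15860604],[.42634725,.12208583,.25589316,.85897716],(225,150))}
P=np.array([[65,110,60],[65,-110,60],[-65,-110,60],[-65,110,60],[0,35,104],[-15,-72,77]])/1e3
U={'top':[(100,330),(400,108),(540,285),(228,508),(270,325),(441,241)],'scene':[(85,343),(105,122),(572,122),(578,343),(405,184),(170,178)]}
U['scene']=[U['scene'][i] for i in(3,0,1,2,4,5)]
def proj(n,X):
    K,e,q,o=C[n]; p=(X-e)@R.from_quat(q,scalar_first=True).as_matrix(); p=p*[1,-1,-1]; p=p@K.T; return p[:,:2]/p[:,2:]
def f(v,ns=('top','scene')):
    X=P@R.from_euler('z',v[2]).as_matrix().T+[v[0],v[1],0]
    return np.concatenate([(proj(n,X)-((np.array(U[n])+.5)/6-.5+C[n][3])).ravel() for n in ns])
for ns in(('top',),('scene',),('top','scene')):
    s=least_squares(f,[.5,-.05,.6],args=(ns,)); print(ns,s.x,np.round(s.fun,1))
x,y,t=s.x; print('stop',x-.035*np.sin(t),y+.035*np.cos(t),'yaw deg',np.degrees(t))
E
```

```text
('top',) [ 0.60279655 -0.12512831  0.640825  ] [-1.6 -0.4  0.5 -0.8  0.8 -0.4  0.3  1.   0.3 -0.  -0.2  0.6]
('scene',) [ 0.60315385 -0.11926076  0.6493987 ] [-0.1  1.6 -1.2  1.8 -0.2 -1.3  0.9 -1.5  0.2 -1.6  0.5  0.7]
('top', 'scene') [ 0.60270133 -0.12189252  0.64537729] [-2.6 -0.2 -0.6 -0.9 -0.2 -0.5 -0.5  1.  -0.7  0.  -1.2  0.5 -0.9  1.1
 -1.9  1.  -0.7 -2.   0.3 -1.9 -0.5 -2.2 -0.1 -0. ]
stop 0.5816488320225638 -0.09393197312690597 yaw deg 36.97739506190972
```

{"name": "arm_command", "arguments": {
  "plan": [32,-17.4,-3,0,32,-17.4,-3,0,32,-17.4,-3,0,32,-17.4,-3,0,32,-17.4,-3,0,32,-17.4,-3,0,32,-17.4,-3,0,32,-17.4,-3,0,32,-17.4,-3,0,32,-17.4,-3,0,32,-17.4,-3,0,32,-17.4,-3,0,32,-17.4,-3,0,32,-17.4,-3,0,32,-17.4,-3,0,32,-17.4,-3,0,0,0,0,-0.14,0,0,0,-0.14,0,0,0,-0.14,0,0,0,-0.14],
  "grip": 0
}}

```text
time_s: 2.1
eef_pos: [0.5841, -0.0929, 0.2786]
eef_rot: [-0.0, 0.893, 0.45, -0.0]
wrist_force: [-0.3, -0.3, -0.1]
opening: 0.001
```

{"name": "arm_command", "arguments": {
  "plan": [0,0,0,-0.14,0,0,0,-0.14,0,0,0,-0.14,0,0,0,-0.14,0,0,0,-0.14,0,0,0,-0.14,0,0,0,-0.14,0,0,0,-0.14,0,0,0,-0.14,0,0,0,0,0,0,0,0]
}}

```text
time_s: 3.2
eef_pos: [0.5842, -0.0932, 0.2789]
eef_rot: [-0.0, 0.461, 0.887, -0.0]
wrist_force: [-0.6, -0.2, -0.2]
opening: -0.0
```

```bash
python3 - <<'E'
from h import *
o=ctrl.get_obs(); print(o['time_s'],o['eef_pos'],o['eef_rot'],o['q'],o['wrist_force'])
c=shot('wrist','w1.png'); print(c['camera_matrix'],c['T_tool_cam'],[k for k in c])
E
```

```text
3.2 [ 0.58416182 -0.09318599  0.27891944] [-3.32848065e-04  4.61140140e-01  8.87327256e-01 -2.86347101e-05] [-3.58679695e-01  1.82116830e-01  1.50879305e+00  2.34017862e-05
  1.45135053e+00 -9.70919390e-01] [-0.58431812 -0.21014628 -0.20141675]
[[349.61056955   0.         316.53052814]
 [  0.         349.61056955 200.31340311]
 [  0.           0.           1.        ]] [[-1.27150713e-04  9.47880541e-01  3.18625898e-01  8.13034066e-02]
 [ 9.99999453e-01  4.51189306e-04 -9.43184220e-04  2.67343631e-04]
 [-1.03778657e-03  3.18625604e-01 -9.47880081e-01 -1.43262124e-01]
 [ 0.00000000e+00  0.00000000e+00  0.00000000e+00  1.00000000e+00]] ['color', 'camera_matrix', 'T_tool_cam']
```

View pics/w1.png

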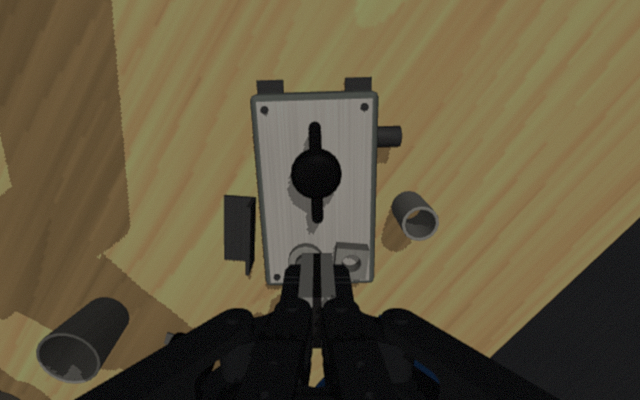

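```bash
python3 - <<'E'
from h import *
from scipy.optimize import least_squares
K=np.array([[349.61,0,316.53],[0,349.61,200.313],[0,0,1]])
T=np.array([[-1.27e-4,.94788,.318626,.0813034],[1,4.5e-4,-9.4e-4,2.67e-4],[-1.04e-3,.318626,-.94788,-.143262],[0,0,0,1]])
W=np.eye(4);W[:3,:3]=R.from_quat([-3.3e-4,.46114,.887327,0],scalar_first=True).as_matrix();W[:3,3]=[.58416,-.09319,.27892]
M=np.linalg.inv(W@T)
P=np.array([[65,110,60],[-65,110,60],[65,-110,60],[-65,-110,60],[0,35,100],[0,84,96],[0,-14,94]])/1e3
U=np.array([(378,95),(252,96),(371,283),(265,284),(316,173),(315,123),(318,222)])
def f(v):
    X=P@R.from_euler('z',v[2]).as_matrix().T+[v[0],v[1],0]
    p=(X@M[:3,:3].T+M[:3,3])*[1,-1,-1]@K.T
    return (p[:,:2]/p[:,2:]-U).ravel()
s=least_squares(f,[.603,-.122,.645]);print(s.x,s.fun.round(1))
x,y,t=s.x; b=np.array([x-.035*np.sin(t),y+.035*np.cos(t),.104]);print('stop',b,t)
print('in tool mm',(W[:3,:3].T@(b-W[:3,3])*1e3).round(1),'tool yaw-90',np.arctan2(W[1,0],W[0,0])-np.pi/2)
E
```

```text
[ 0.60644331 -0.12362973  0.6268778 ] [ 2.7 -3.5 -2.5 -2.4  1.7  2.1 -1.5  2.6  0.2  3.2  0.4  0.2 -1.1 -0.3]
stop [ 0.58591165 -0.09528452  0.104     ] 0.6268778019837522
in tool mm [ -2.8   0.3 174.9] tool yaw-90 0.61223682191096
```

{"name": "arm_command", "arguments": {
  "plan": [-2,0,33,-0.015,0,0,33,0,0,0,33,0,0,0,33,0,0,0,33,0,0,0,2,0,0,0,2,0,0,0,2,0,0,0,2,0,0,0,2,0,0,0,2,0,0,0,0,0,0,0,0,0]
}}

```text
time_s: 4.55
eef_pos: [0.5862, -0.0951, 0.1032]
eef_rot: [0.001, 0.453, 0.892, 0.0]
wrist_force: [1.0, 0.0, 4.5]
opening: -0.002
```

{"name": "arm_command", "arguments": {
  "plan": [0,0,2,0,0,0,2,0,0,0,2,0,0,0,1.5,0,0,0,1,0,0,0,0,0,0,0,0,0]
}}

```text
time_s: 5.25
eef_pos: [0.5862, -0.0952, 0.0947]
eef_rot: [0.001, 0.453, 0.892, 0.0]
wrist_force: [0.1, -1.0, 6.2]
opening: -0.002
```

{"name": "arm_command", "arguments": {
  "plan": [0,0,0.5,0,0,0,0,0,0,0,-2,0,0,0,-2,0,0,0,0,0,0,0,0,0]
}}

```text
time_s: 5.85
eef_pos: [0.5851, -0.0947, 0.0968]
eef_rot: [-0.0, 0.453, 0.892, -0.0]
wrist_force: [0.7, 0.3, 0.5]
opening: -0.001
```

{"name": "arm_command", "arguments": {
  "plan": [0,0,-20,0,10,-7,0,0,15,-11,0,0,15,-11,0,0,0,0,20,0,0,0,15,0,0,0,9,0,0,0,0,0,0,0,0,0]
}}

```text
time_s: 6.75
eef_pos: [0.5387, -0.0798, 0.0731]
eef_rot: [-0.0, 0.453, 0.892, -0.0]
wrist_force: [0.2, -0.7, -0.4]
opening: 0.001
```

```bash
python3 - <<'E'
from h import *
o=ctrl.get_obs(); print(o['time_s'],o['eef_pos'],o['wrist_force'])
a=shot('wrist','w2.png')['color'][60:300,180:460]; b=shot('scene','s2.png')['color'][150:250,225:335]
cv2.imwrite('pics/w2c.png',np.hstack([cv2.resize(a,(400,343))[:,:,::-1],cv2.resize(b,(377,343))[:,:,::-1]]))
E
```

```text
6.75 [ 0.53865661 -0.07979899  0.0731067 ] [ 0.23169164 -0.67859505 -0.43376954]
```

View pics/w2c.png

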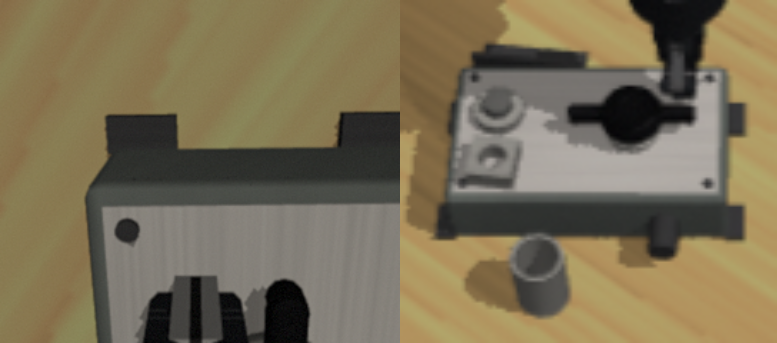

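{"name": "arm_command", "arguments": {
  "plan": [0,3,0,0,0,3,0,0,0,2,0,0,1,2,0,0.05,1,2,0,0.05,1,2,0,0.05,1,2,0,0.05,1,2,0,0.05,1,2,0,0.05,0,0,0,0]
}}

```text
time_s: 7.85
eef_pos: [0.5526, -0.0641, 0.0734]
eef_rot: [0.0, 0.581, 0.814, -0.0]
wrist_force: [-1.6, -2.0, -0.2]
opening: 0.003
```

```bash
python3 - <<'E'
from h import *
o=ctrl.get_obs(); print(o['time_s'],o['eef_pos'],o['wrist_force'],o['torque'])
a=shot('wrist','w3.png')['color'][60:300,180:460]; b=shot('scene','s3.png')['color'][150:250,225:335]
cv2.imwrite('pics/w3c.png',np.hstack([cv2.resize(a,(400,343))[:,:,::-1],cv2.resize(b,(377,343))[:,:,::-1]]))
E
```

```text
7.85 [ 0.55257342 -0.06410043  0.07344121] [-1.64483081 -1.96445936 -0.18251927] [-0.32517119  0.2245226  -0.05854099]
```

View pics/w3c.png

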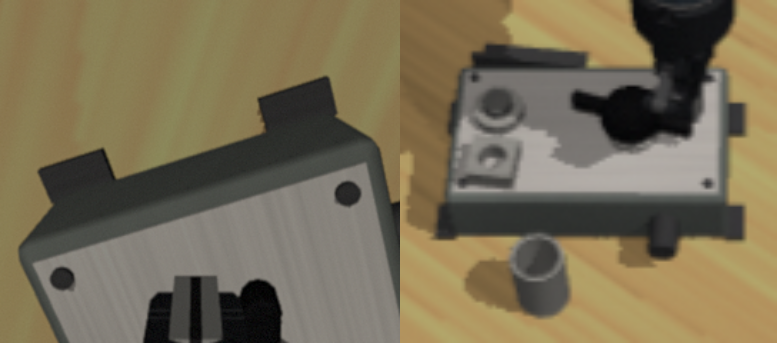

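{"name": "arm_command", "arguments": {
  "plan": [1,2,0,0.05,1,2,0,0.05,1,2,0,0.05,1,2,0,0.05,1,2,0,0.05,1,2,0,0.05,1,2,0,0.05,0,0,0,0,0,0,0,0]
}}

```text
time_s: 8.85
eef_pos: [0.5645, -0.0545, 0.0731]
eef_rot: [-0.0, 0.713, 0.701, -0.0]
wrist_force: [-2.5, -0.2, 0.4]
opening: 0.003
```

```bash
python3 - <<'E'
from h import *
o=ctrl.get_obs(); print(o['time_s'],o['eef_pos'],o['wrist_force'],o['torque'])
a=shot('wrist','w4.png')['color'][60:300,180:460]; b=shot('scene','s4.png')['color'][150:250,225:335]
cv2.imwrite('pics/w4c.png',np.hstack([cv2.resize(a,(400,343))[:,:,::-1],cv2.resize(b,(377,343))[:,:,::-1]]))
E
```

```text
8.85 [ 0.56452701 -0.05451771  0.07309344] [-2.48264067 -0.23772807  0.39746213] [-0.10561173  0.33641182  0.02675871]
```

View pics/w4c.png

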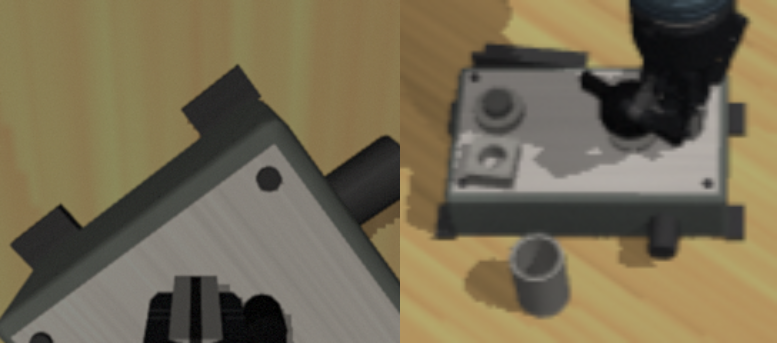

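{"name": "arm_command", "arguments": {
  "plan": [1,2,0,0.05,1,2,0,0.05,0,0,0,0,0,-5,0,0,-2.2,-4,0,-0.1,-2.2,-4,0,-0.1,-2.2,-4,0,-0.1,-2.2,-4,0,-0.1,-2.2,-4,0,-0.1,-2.2,-4,0,-0.1,-2.2,-4,0,-0.1,0,-5,0,-0.05,0,-3,0,0,0,0,-15,0,0,0,-30,0,0,0,-40,0,-30,0,-40,0,-40,0,-40,0]
}}

```text
time_s: 10.75
eef_pos: [0.5722, -0.1288, 0.2363]
eef_rot: [0.001, 0.452, 0.892, 0.0]
wrist_force: [1.5, -0.6, -0.2]
opening: -0.0
```

```bash
python3 - <<'E'
from h import *
o=ctrl.get_obs(); print(o['time_s'],o['eef_pos'],o['wrist_force'],o['torque'])
a=shot('wrist','w5.png')['color'][60:300,180:460]; b=shot('scene','s5.png')['color'][150:250,225:335]
cv2.imwrite('pics/w5c.png',np.hstack([cv2.resize(a,(400,343))[:,:,::-1],cv2.resize(b,(377,343))[:,:,::-1]]))
E
```

```text
10.75 [ 0.57219903 -0.12876159  0.23626396] [ 1.5457134  -0.56432934 -0.15032455] [ 0.04633988 -0.05135352  0.02217387]
```

View pics/w5c.png

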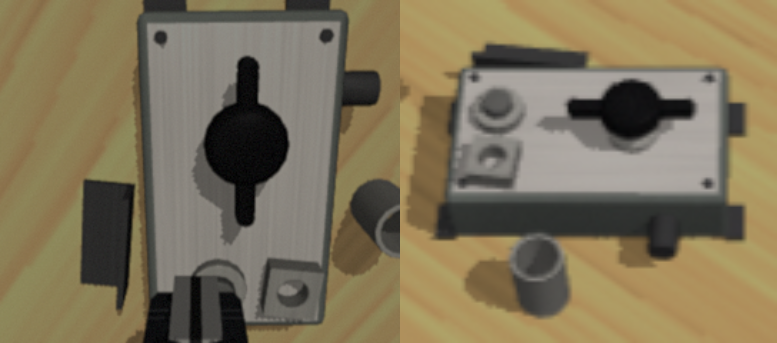

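{"name": "arm_command", "arguments": {
  "plan": [0,0,0,0,0,0,0,0]
}}

```text
time_s: 11.05
eef_pos: [0.5706, -0.1284, 0.2321]
eef_rot: [-0.001, 0.453, 0.892, 0.0]
wrist_force: [0.3, 0.5, -0.3]
opening: 0.001
```

```bash
python3 -c "
from h import *
print(ctrl.get_obs()['wrist_force']); print(ctrl.hand_in())"
```

```text
[ 0.27262638  0.51134506 -0.26371724]
the job is handed in; nothing more can be done
None
```

The stop button test is done, and I handed it in at about 11 s. I had no direct reading of the button joints, so the results below come from wrist force and pictures.

- **Press:** I pushed the button down nearly 10 mm with the shut fingers, needing about 6 N. It stayed down when I backed off: the force fell to about 0.5 N, and the next picture showed the head sitting low.
- **Twist:** I pushed the left wing clockwise to a commanded 0.75 rad or so, with 2.5 N on the wing. At about 0.65 rad the picture showed the head had sprung out, with the white ring under it visible again.
- **Release:** I backed the finger away and lifted clear. The last pictures show the head out and its wings back in line with the box. The nut, tube and angle iron look unmoved, and the fingers never came down near the start button. The tool ended about 13 cm above the button, touching nothing.

The two camera fits of the button's position differed by about 4 mm, which made no difference to the job. The last pictures did not cover the wrench, tape measure, bottle or tin, but the arm kept well clear of them. No check failed.

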